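Aim the birdseed spout at the dish and give a portion

ROBOT

A 6-joint arm with a two-finger parallel gripper is mounted at the origin on the work surface. World frame = base frame: x ahead of the robot, y to its left, z up, the work surface at z = 0. Lengths are in m, angles in rad, forces in N, time in s.
With the tool pointing down it reaches from about 0.25 to 0.775 m from the base axis. Payload 4 kg.
Tool frame: the origin (TCP) lies between the finger pads; the fingertips stand 11 mm ahead of it and the grasp point (between the pads) lies 8 mm behind it (robot.tip_extent is the z of the fingertips in the tool frame, in m); z points along the fingers, y is the line along which they close (so a half turn about z gives the same grasp; the last joint's range is limited). The gripper opens to 94 mm and grips with 3 to 60 N. Pads are 16 mm wide; open, the fingers measure 119 mm over their backs; the gripper's body (75 mm by 177 mm) begins 78 mm behind the grasp point.
Start: joints at [1.11, 0.087, 1.371, -0, 1.684, -0.103], TCP at [0.193, 0.515, 0.217] pointing down, gripper open.
Joint ranges: [-3.1, 3.1], [-0.76, 2.03], [0.27, 2.55], [-1.08, 4.22], [0.17, 2.65], [-2.57, 2.57]. Speed limits (rad/s): [2.79, 2.79, 3.14, 3.14, 3.14, 3.14].

INTERFACE

Orientations are given as [roll, pitch, yaw] about the fixed x, y, z axes, in that order (R = Rz(yaw) Ry(pitch) Rx(roll)).
In Python, from bench import robot, imaging gives the robot as it stands.
- The arm moves only by the shell command python3 -m pendant 'ROWS'. ROWS is JSON, a list of rows, each a list of 7 numbers: the shift along the world's x, y, z in cm, then the turn, a rotation vector about the world's x, y, z in degrees, then the opening, from 0 (shut) to 1 (fully open). In form: [[dx, dy, dz, ax, ay, az, jaw], ...]. A call has 1 to 8 rows; each row shifts and turns the commanded pose from where the row before left it; what a row does not reach is not made up. A row lasts 1/10 s, in which the tool goes at most 50 mm and 8.59 degrees, less where a joint would pass 70% of its speed; a pose out of reach is approached as far as the arm can. A call is refused whole if a number of a shift passes 5 or a number of a turn 8.59, either way. A call with a gripper value outside its range is refused whole. The fingers move at their own pace and stop on an object; the grip force is fixed at half the most. Time passes only in rows, so rows that do not move let the fingers close. It gives the time, the measured TCP pose, the force, the opening and the grip force at its end, in the units of the state.
- robot.get_obs(): the state, without advancing time (a new reading comes with each control period).
- imaging.snapshot(name): name is "scene" or "top" or "wrist"; returns the picture (480x640x3 uint8, red, green, blue); there is no depth.
- imaging.camera_params(name): a dict with "camera_matrix" (3x3 intrinsics, pixels), "R" (3x3) and "t" (3): a world point X has camera coordinates R X + t. Camera axes: x right, y down, z forward; pixel columns grow to the right and rows downward; lengths in m; the calibration is good to about 2 mm. A picture is of the moment at which its call begins: read the wrist's pose just before it. camera_params takes no time and is no camera call; for the wrist camera it gives the pose at the moment of the call.
- robot.close_job(): hands the job in; it is judged then, once.
The state is a dict: "time": time; "joint_positions": joint angles; "qvel": joint speeds; "joint_torque": joint torques, N m; "tool_pos": TCP position; "ee_rot": TCP orientation; "wrist_force": force on the tool from outside, world axes, zero at the start; "wrist_torque": the same for the moment, N m; "width": finger opening in m; "finger_force": force on a finger pad.
Only numpy, scipy, OpenCV 4.12 (cv2) and the standard library are available. Lean on these libraries where they do the work, as an engineer would, in place of code of your own. Each camera call takes 0.05 s, during which the arm holds its last target. There are 200 camera calls.

TASK

First lift the small aluminium measuring cup out of the white feeding dish and set it down (do not drop it) upright, wholly on the square tile. Then turn the head of the orange seed dispenser by the bar on its top until its spout points straight at the middle of the dish, and only then press the button on the head fully down and let it come back up. Leave the dish where it stands and do not disturb the clay pots, the jar or the tin.

Things in the scene. Friction and masses are not known exactly. Their poses are not given: they have to be found in the camera images.
- cup: small aluminium measuring cup, open at the top, no handle, 48 mm across the rim, 44 mm at the foot, 55 mm tall, wall 2.5 mm, 50 g; starts upright in the dish. Origin: centre of its underside, z up
- dish: shallow round white ceramic feeding dish, loose, 150 mm across the rim, 124 mm across the foot, 30 mm tall, wall 4 mm, inner floor 6 mm above its underside and 116 mm across; stands on the planks (top 85 mm above the work surface) to one side in front of the dispenser. Origin: centre of its underside
- tile_top (a point): centre of the top face of the square tile, 100 x 100 x 8 mm, lying fixed flat on the planks near one end (a round cork coaster lies near the other end); x and y axes along its edges, z up
- grip (a point): point on the upright turning axis of the dispenser's head, half-way up the grip bar. The orange dispenser is a fixed foot with a turning hopper (110 mm across) whose flat top is 180 mm above the planks; the bar stands on that top, centred on the axis: 40 mm long (along this point's x), 14 mm thick (along y), 30 mm tall. Its z is up; the spout points along this point's -x
- spout_tip (a point): middle of the spout's open end, 140 mm from the turning axis: an orange gutter 40 mm wide on the head, 60 to 100 mm above the planks
- head (a joint): angle of the dispenser's head about its upright axis, rad, positive counter-clockwise from above, range -1.9 to 1.9; stays where it is left
- button_top (a point): top centre of the round push button (24 mm across) on the hopper's flat top, 38 mm from the turning axis on the far side from the spout; turns with the head
- button (a joint): how far the button is pressed, 0 (up) to 0.006 m (fully down, about 5 N); springs back. Opens the flap at the end of the spout
- pots: bystander: pair of stacked clay pots, 94 mm across, 150 mm tall, on the other side of the dispenser from the dish. Origin: centre of underside
- jar: bystander: glass jar, 54 mm across, 100 mm tall. Origin: centre of underside
- tin: bystander: plain tin, 54 mm across, 85 mm tall. Origin: centre of underside
Mind the look-alikes: they are no part of the job. Of the things shaped like the dish, the white one is meant.

How it is judged:
On the way, in this order (a step that is already met when the one before it is completed fails the run):
1. the measuring cup stands upright, released, wholly on the tile (x of cup in the frame of tile_top between -0.028 and 0.028 m and y of cup in the frame of tile_top between -0.028 and 0.028 m and z of cup in the frame of tile_top between -0.006 and 0.006 m and angle between cup's own z axis and vertical below 0.1 rad and contact force between cup and the fingers below 0.1 N), for 0.2 s.
2. the spout points at the middle of the dish (y of dish in the frame of grip between -0.018 and 0.018 m and x of dish in the frame of grip below -0.1 m), for 0.2 s.
3. with the spout so aimed, the button is pressed fully down (all of step 2 and value of joint button above 0.0045 m), for 0.05 s.
At the end, for the whole second after the job is handed in: Cup upright (0.1 rad), still and released, wholly on the tile (centre within 28 mm of the tile's centre along each edge); the line along the spout passes within 18 mm of the dish's centre; button back up (under 1.5 mm down); dish level and within 20 mm of its start (all of step 1 and all of step 2 and linear speed of cup below 0.02 m/s and value of joint button below 0.0015 m and distance of dish from where it was at the start of the episode below 0.02 m and angle between dish's own z axis and vertical below 0.1 rad); the robot touches nothing.
It fails at once if the button is pressed while the spout does not point at the dish (value of joint button above 0.003 m and not (y of dish in the frame of grip between -0.018 and 0.018 m and x of dish in the frame of grip below -0.1 m)).
It fails at once if the cup is dropped or thrown (contact force between cup and the fingers below 0.1 N and linear speed of cup above 0.6 m/s).
It fails at once if a bystander (pots, jar or tin) is shifted by more than 25 mm (distance of any of pots, jar, tin from where it was at the start of the episode above 0.025 m).
It fails at once if the dish is shifted by more than 30 mm (distance of dish from where it was at the start of the episode above 0.03 m).
It also fails if it takes over 64 s, if anything falls off the work surface, if the arm or the gripper's body presses on something with over 40 N, if the wrist force passes 120 N, or if a joint passes its speed limit or range.

## Working session

There is one attempt and no reset: what is moved stays moved. The work goes in short steps, Python scripts to look and compute and a shell command to move; the robot and the scene stay as the last step left them, time stands still between calls to the robot, and variables do not carry over. Pictures are saved under pics/ and viewed, at most 10 in all, crops included, and the job is handed in when it is done.

```bash
mkdir -p pics; ls; python3 - <<'E'
from bench import robot, imaging
import cv2
for n in ("scene","top"):
    cv2.imwrite(f"pics/{n}0.png", imaging.snapshot(n)[:,:,::-1])
    p=imaging.camera_params(n); print(n,p)
print(robot.get_obs())
E
```

```text
pics
scene {'camera_matrix': array([[472.32829073,   0.        , 322.17066725],
       [  0.        , 472.32829073, 238.28925698],
       [  0.        ,   0.        ,   1.        ]]), 'R': array([[-1.59260036e-01,  9.87236442e-01, -6.69558760e-04],
       [ 7.83668640e-01,  1.26008140e-01, -6.08264262e-01],
       [-6.00416276e-01, -9.73969006e-02, -7.93734300e-01]]), 't': array([ 0.05298473, -0.2467948 ,  1.45488924])}
top {'camera_matrix': array([[506.8324908 ,   0.        , 326.3972965 ],
       [  0.        , 506.8324908 , 244.02108577],
       [  0.        ,   0.        ,   1.        ]]), 'R': array([[-0.00151832, -0.99969566, -0.02462291],
       [-0.98131   ,  0.00622763, -0.19233281],
       [ 0.19242762,  0.02387068, -0.9810208 ]]), 't': array([0.01918925, 0.48905833, 1.12429309])}
{'time': 0.1, 'joint_positions': array([ 1.10991089e+00,  8.78930982e-02,  1.37212166e+00, -3.20061967e-06,
        1.68359323e+00, -1.03082285e-01]), 'qvel': array([ 0.00132239,  0.00040932, -0.00420226, -0.00079461, -0.00067361,
        0.00045127]), 'joint_torque': array([ 2.27814497e-03, -3.41253448e+01, -3.03302228e+01,  7.19114137e-02,
        3.03712464e-02, -1.19185588e-04]), 'tool_pos': array([0.19240132, 0.5147372 , 0.21540523]), 'ee_rot': array([-3.13958769e+00, -2.04213273e-04,  2.78378894e+00]), 'wrist_force': array([-0.31886044, -0.42292787, -0.04015792]), 'wrist_torque': array([-0.01025789, -0.01285356,  0.02872904]), 'finger_force': 0.0, 'width': 0.09441503705105656}
```

View pics/top0.png

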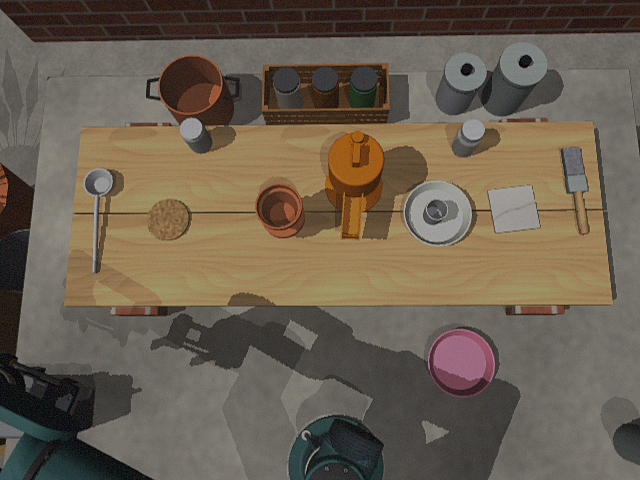

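View pics/scene0.png

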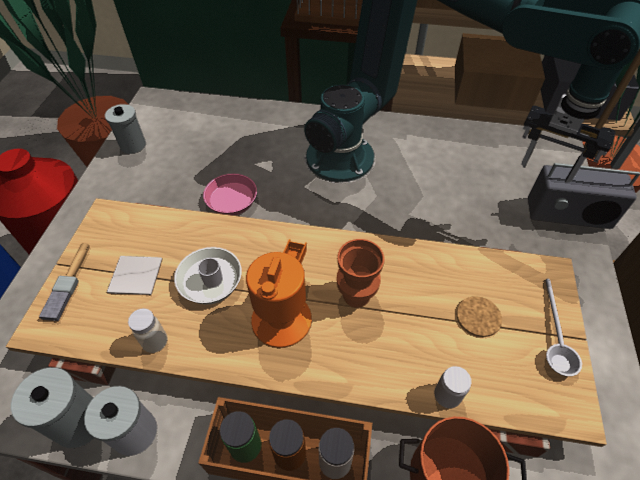

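Top view: the cup candidates are the grey cup in the white dish (436,210), the ladle bowl (98,181), the tin or jar at (195,135), and the one at (468,138). The dish candidates are the white one (437,212) and the pink bowl (461,362). I choose the cup at (436,210) and the white dish. The tile is at (514,209), the coaster at (168,219), the dispenser at (356,165) and the pots at (280,211).

```bash
python3 - <<'E'
import cv2
a=cv2.imread("pics/top0.png")[120:260,310:560]
cv2.imwrite("pics/crop1.png",cv2.resize(a,None,fx=3.2,fy=3.2,interpolation=cv2.INTER_CUBIC))
a=cv2.imread("pics/scene0.png")[220:360,100:340]
cv2.imwrite("pics/crop2.png",cv2.resize(a,None,fx=3.2,fy=3.2,interpolation=cv2.INTER_CUBIC))
E
```

```text
(no output)
```

View pics/crop1.png

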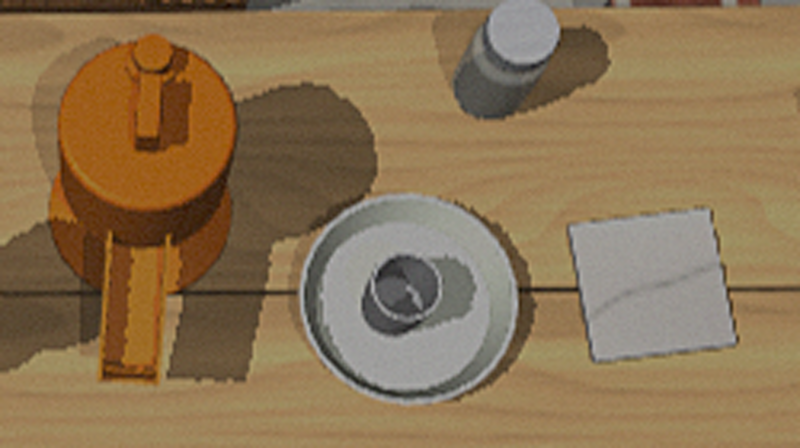

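View pics/crop2.png

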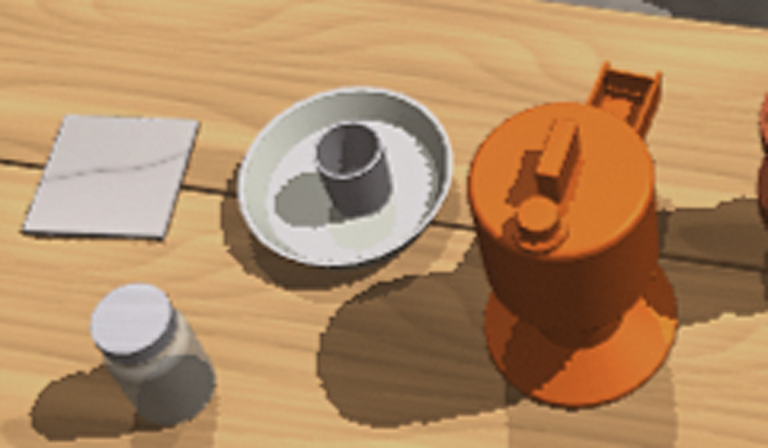

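```bash
cat > cam.py <<'E'
import numpy as np, cv2
from bench import imaging
P={n:imaging.camera_params(n) for n in("top","scene")}
def ray(n,uv,p=None):
    p=p or P[n]; K,R,t=np.array(p["camera_matrix"]),np.array(p["R"]),np.array(p["t"])
    return -R.T@t, R.T@np.linalg.inv(K)@np.array([*uv,1.])
def onz(n,uv,z,p=None):
    c,d=ray(n,uv,p); return c+d*(z-c[2])/d[2]
def tri(a,b):
    M=[P[n]["camera_matrix"]@np.c_[P[n]["R"],P[n]["t"]] for n in("top","scene")]
    X=cv2.triangulatePoints(M[0],M[1],np.array(a,float),np.array(b,float)); return (X[:3]/X[3]).ravel()
T=lambda u,v:(310+(u-1.1)/3.2,120+(v-1.1)/3.2)
S=lambda u,v:(100+(u-1.1)/3.2,220+(v-1.1)/3.2)
E
python3 - <<'E'
from cam import *
np.set_printoptions(precision=4,suppress=True)
for nm,a,b,z in [("cuprim",(406,288),(351,151),.146),("dishrim",(409.5,299),(346,178),.115),("hopper",(148,124),(563,180),.265),("button",(152,48),(539,213),.275)]:
    print(nm,"tri",tri(T(*a),S(*b)),"top",onz("top",T(*a),z),"scene",onz("scene",S(*b),z))
ct=[onz("top",T(*c),.093) for c in [(568,226),(711,209),(738,343),(595,362)]]
cs=[onz("scene",S(*c),.093) for c in [(66,116),(200,121),(162,240),(22,234)]]
print("tile",np.array(ct),np.mean(ct,0)); print(np.array(cs),np.mean(cs,0))
# spout tip corners and bar
print("spout top",onz("top",T(100,382),.145),onz("top",T(160,382),.145),[onz("top",T(130,382),z) for z in(.145,.185)])
print("hop l/r",onz("top",T(58,124),.265),onz("top",T(238,124),.265))
print("bar front",[onz("top",T(*c),.295) for c in[(137,137),(160,137)]])
print("bar scene",[onz("scene",S(*c),.295) for c in[(555,120),(580,122),(567,165),(538,160)]])
E
```

```text
cuprim tri [ 0.5426 -0.2184  0.1457] top [ 0.543 -0.22   0.146] scene [ 0.5428 -0.2162  0.146 ]
dishrim tri [ 0.544  -0.2278  0.1115] top [ 0.5434 -0.2283  0.115 ] scene [ 0.5461 -0.225   0.115 ]
hopper tri [ 0.6156 -0.044   0.263 ] top [ 0.6151 -0.0454  0.265 ] scene [ 0.6166 -0.0418  0.265 ]
button tri [ 0.6541 -0.0465  0.2876] top [ 0.6597 -0.0481  0.275 ] scene [ 0.6466 -0.0481  0.275 ]
tile [[ 0.6012 -0.3459  0.093 ]
 [ 0.6127 -0.4464  0.093 ]
 [ 0.516  -0.4573  0.093 ]
 [ 0.5032 -0.3583  0.093 ]] [ 0.5583 -0.402   0.093 ]
[[ 0.5133 -0.4545  0.093 ]
 [ 0.5019 -0.355   0.093 ]
 [ 0.6028 -0.3444  0.093 ]
 [ 0.6137 -0.4428  0.093 ]] [ 0.5579 -0.3992  0.093 ]
spout top [ 0.4806 -0.0159  0.145 ] [ 0.4804 -0.0555  0.145 ] [array([ 0.4805, -0.0357,  0.145 ]), array([ 0.4723, -0.0348,  0.185 ])]
hop l/r [0.6157 0.009  0.265 ] [ 0.6145 -0.0998  0.265 ]
bar front [array([ 0.5959, -0.0378,  0.295 ]), array([ 0.5957, -0.0512,  0.295 ])]
bar scene [array([ 0.5959, -0.0487,  0.295 ]), array([ 0.595 , -0.0342,  0.295 ]), array([ 0.6251, -0.0351,  0.295 ]), array([ 0.6244, -0.052 ,  0.295 ])]
```

The crops confirm the choices: the grey open cup in the white dish has its rim at crop1 (406,288), and the dish centre is at (409,299). The head's spout points at the robot. The positions agree across both views: cup (0.543,-0.218), dish (0.545,-0.227), tile (0.558,-0.4005), axis (0.6155,-0.0435). The head needs to turn about +72°.

```bash
python3 -m pendant '[[0,0,5,0,0,0,1],[0,0,5,0,0,0,1],[0,0,5,0,0,-7.5,1],[2,-4.3,0,0,0,-8,1],[2,-4.3,0,0,0,-8,1],[2,-4.3,0,0,0,-8,1],[2,-4.3,0,0,0,-8,1],[2,-4.3,0,0,0,-8,1]]'
python3 -m pendant '[[2,-4.3,0,0,0,-8,0.8],[2,-4.3,0,0,0,-8,0.8],[2,-4.3,0,0,0,-6,0.8],[2,-4.3,0,0,0,0,0.8],[2,-4.3,0,0,0,0,0.8],[2,-4.3,0,0,0,0,0.8],[2,-4.3,0,0,0,0,0.8],[2,-4.3,0,0,0,0,0.8]]'
```

```text
time: 0.9
tool_pos: [0.2928, 0.2984, 0.366]
ee_rot: [-3.141, 0.0, 1.95]
wrist_force: [1.0, 0.3, 0.6]
width: 0.0935
finger_force: 0.0
time: 1.7
tool_pos: [0.4529, -0.0458, 0.3662]
ee_rot: [-3.141, -0.0, 1.57]
wrist_force: [1.2, 0.8, 0.8]
width: 0.0751
finger_force: 0.0
```

```bash
python3 -m pendant '[[2.2,-4.3,0,0,0,0,0.8],[2.2,-4.3,0,0,0,0,0.8],[2.3,-4.3,0,0,0,0,0.8],[2.3,-4.3,0,0,0,0,0.8],[0,0,-5,0,0,0,0.8],[0,0,-4,0,0,0,0.8],[0,0,0,0,0,0,0.8]]'
python3 - <<'E'
from bench import robot,imaging
import cv2
print(robot.get_obs()["tool_pos"]); p=imaging.camera_params("wrist")
cv2.imwrite("pics/w1.png", imaging.snapshot("wrist")[:,:,::-1])
print(p)
import pickle; pickle.dump(p,open("w1.pkl","wb"))
E
```

```text
time: 2.4
tool_pos: [0.5388, -0.2144, 0.2656]
ee_rot: [-3.123, -0.009, 1.57]
wrist_force: [-0.2, -0.3, -1.2]
width: 0.0751
finger_force: 0.0
[ 0.53883848 -0.21442322  0.26556359]
{'camera_matrix': array([[415.78921104,   0.        , 323.16666151],
       [  0.        , 415.78921104, 239.1437461 ],
       [  0.        ,   0.        ,   1.        ]]), 'R': array([[ 0.99984127, -0.00111763, -0.01778173],
       [ 0.00289475, -0.97457957,  0.22402296],
       [-0.01758008, -0.22403887, -0.97442164]]), 't': array([-0.53531852, -0.24447741,  0.40152464])}
```

View pics/w1.png

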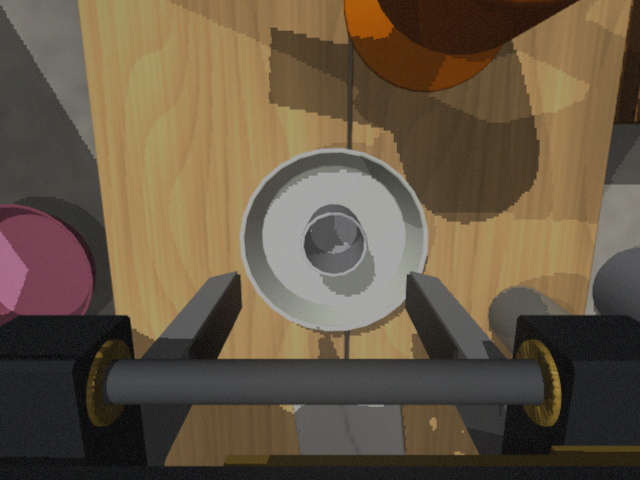

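The wrist view shows the cup rim centred at about (335,243) and the dish rim at (335,240), with the fingers on either side. The jar is at the lower right, clear of the gripper.

```bash
python3 - <<'E'
from cam import *; import pickle
from bench import robot
p=pickle.load(open("w1.pkl","rb"))
print(onz("wrist",(335,243),.146,p),onz("wrist",(335,240),.115,p)); o=robot.get_obs();print(o["tool_pos"],o["ee_rot"])
E
```

```text
[ 0.5462556  -0.21851295  0.146     ] [ 0.54659014 -0.22349325  0.115     ]
[ 0.54066925 -0.21498884  0.27125579] [-3.13168412 -0.00516593  1.5705404 ]
```

```bash
python3 -m pendant '[[0,0,-3,0,0,0,0.8],[0,0,-3,0,0,0,0.8],[0,0,0,0,0,0,0.8],[0,0,0,0,0,0,0.8],[0,0,0,0,0,0,0.8]]'
```

```text
time: 2.95
tool_pos: [0.5442, -0.2164, 0.2208]
ee_rot: [3.136, 0.003, 1.571]
wrist_force: [0.6, -0.3, 0.3]
width: 0.0755
finger_force: 0.0
```

```bash
python3 -m pendant '[[0,-0.2,-3,0,0,0,0.8],[0,0,-3,0,0,0,0.8],[0,0,-2,0,0,0,0.8],[0,0,-1,0,0,0,0.8],[0,0,0,0,0,0,0.8],[0,0,0,0,0,0,0.8],[0,0,0,0,0,0,0.8]]'
```

```text
time: 3.65
tool_pos: [0.5438, -0.2184, 0.1289]
ee_rot: [3.138, 0.002, 1.571]
wrist_force: [-0.4, -0.2, 0.4]
width: 0.075
finger_force: 0.0
```

```bash
python3 -m pendant '[[0,0,-0.8,0,0,0,0.8],[0,0,0,0,0,0,0.8],[0,0,0,0,0,0,0.4],[0,0,0,0,0,0,0.3],[0,0,0,0,0,0,0.3],[0,0,0,0,0,0,0.3],[0,0,0,0,0,0,0.3],[0,0,0,0,0,0,0.3]]'
```

```text
time: 4.45
tool_pos: [0.5428, -0.2178, 0.1186]
ee_rot: [3.141, 0.0, 1.571]
wrist_force: [0.1, -0.4, 0.6]
width: 0.0473
finger_force: 30.0
```

```bash
python3 -m pendant '[[0,0,2,0,0,0,0.3],[0,0,3,0,0,0,0.3],[0,0,3,0,0,0,0.3],[0,0,0,0,0,0,0.3],[0.3,-3,0,0,0,0,0.3],[0.3,-4,0,0,0,0,0.3],[0.3,-4,0,0,0,0,0.3],[0.3,-4,0,0,0,0,0.3]]'
python3 -m pendant '[[0.3,-3.3,0,0,0,0,0.3],[0,0,0,0,0,0,0.3],[0,0,-2,0,0,0,0.3],[0,0,-2,0,0,0,0.3],[0,0,-2,0,0,0,0.3],[0,0,0,0,0,0,0.3],[0,0,0,0,0,0,0.3],[0,0,0,0,0,0,0.3]]'
```

```text
time: 5.25
tool_pos: [0.5542, -0.3687, 0.1967]
ee_rot: [-3.14, -0.002, 1.571]
wrist_force: [1.3, -0.0, -0.2]
width: 0.0472
finger_force: 30.0
time: 6.05
tool_pos: [0.5582, -0.4007, 0.1399]
ee_rot: [3.14, 0.001, 1.571]
wrist_force: [0.6, 0.4, 0.1]
width: 0.0469
finger_force: 30.0
```

```bash
python3 - <<'E'
from bench import robot,imaging
import cv2
print(robot.get_obs()["tool_pos"])
a=imaging.snapshot("scene")[:,:,::-1]; cv2.imwrite("pics/s2.png",cv2.resize(a[200:350,80:320],None,fx=3.2,fy=3.2,interpolation=cv2.INTER_CUBIC))
E
```

```text
[ 0.55818009 -0.40074161  0.13989307]
```

View pics/s2.png

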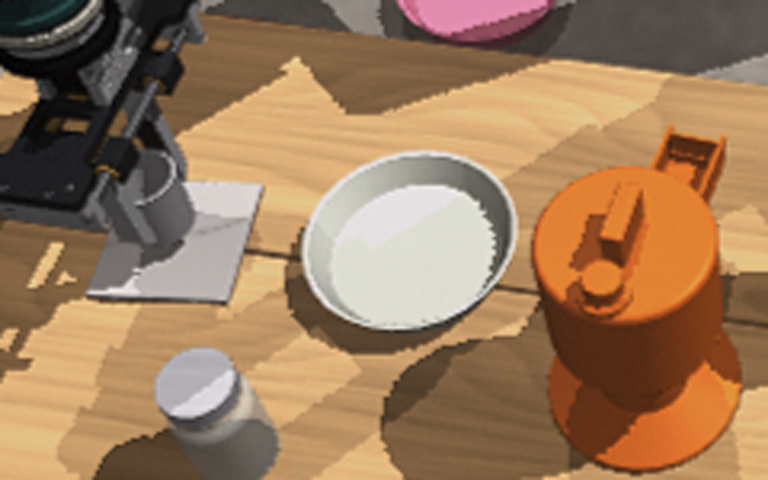

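The cup is held upright over the tile (155,200) and the dish has not moved. Lowering the cup.

```bash
python3 -m pendant '[[0,0,-1,0,0,0,0.3],[0,0,-0.6,0,0,0,0.3],[0,0,-0.2,0,0,0,0.3],[0,0,0,0,0,0,0.3],[0,0,0,0,0,0,0.3],[0,0,0,0,0,0,0.3]]'
```

```text
time: 6.7
tool_pos: [0.5576, -0.4008, 0.1205]
ee_rot: [3.142, -0.0, 1.571]
wrist_force: [-0.3, 1.3, 0.7]
width: 0.047
finger_force: 30.0
```

```bash
python3 -m pendant '[[0,0,-0.1,0,0,0,0.3],[0,0,0,0,0,0,0.3],[0,0,0,0,0,0,0.3],[0,0,0,0,0,0,0.3]]'
```

```text
time: 7.1
tool_pos: [0.5577, -0.4008, 0.1204]
ee_rot: [3.141, 0.0, 1.571]
wrist_force: [-1.1, 1.3, 5.6]
width: 0.0473
finger_force: 30.0
```

Contact, with 5.6 N upward. Releasing gently and retreating.

```bash
python3 -m pendant '[[0,0,0,0,0,0,0.6],[0,0,0,0,0,0,0.75],[0,0,0,0,0,0,0.8],[0,0,0,0,0,0,0.8],[0,0,1,0,0,0,0.8],[0,0,3,0,0,0,0.8],[0,0,4,0,0,0,0.8],[0,0,5,0,0,0,0.8]]'
python3 -m pendant '[[0,0,5,0,0,-8,0.5],[0,0,5,0,0,-8,0.5],[0,0,2,0,0,-8,0.5],[0,4,0,0,0,-8,0.5],[0,4,0,0,0,-8,0.5],[0,4,0,0,0,-8,0.5],[0,4,0,0,0,-8,0.5],[0,4,0,0,0,-8,0.5]]'
python3 - <<'E'
from bench import robot,imaging
import cv2,numpy as np
a=imaging.snapshot("top")[:,:,::-1]; b=imaging.snapshot("scene")[:,:,::-1]
cv2.imwrite("pics/t3.png",np.vstack([cv2.resize(a[120:260,310:560],None,fx=2.1,fy=2.1,interpolation=cv2.INTER_CUBIC),cv2.resize(b[220:350,90:340],None,fx=2.1,fy=2.1,interpolation=cv2.INTER_CUBIC)]))
E
```

```text
time: 7.9
tool_pos: [0.5569, -0.4002, 0.2491]
ee_rot: [-3.138, -0.003, 1.571]
wrist_force: [0.6, -1.1, 0.6]
width: 0.0751
finger_force: 0.0
time: 8.7
tool_pos: [0.5573, -0.1992, 0.3705]
ee_rot: [3.14, -0.001, 0.448]
wrist_force: [1.3, 1.0, 0.5]
width: 0.0469
finger_force: 0.0
```

View pics/t3.png

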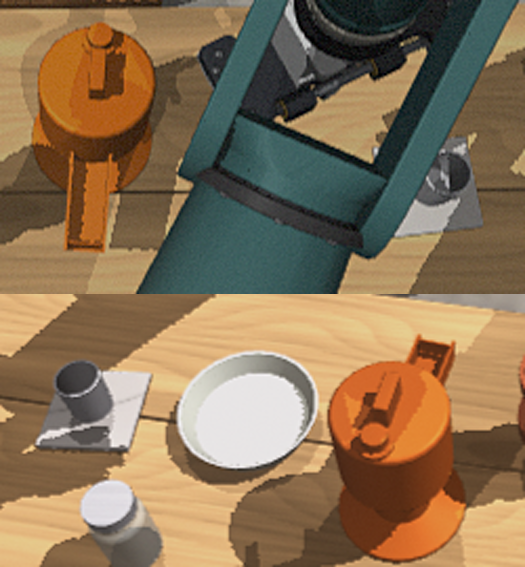

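The scene view (bottom panel) shows the cup upright near the tile's centre, with its foot at about (90,412). The dish is unmoved. Next, the grip bar.

```bash
python3 -m pendant '[[1.5,4,0,0,0,-7.3,0.5],[1.5,4,0,0,0,-7,0.5],[1.5,4,0,0,0,-7,0.5],[1.3,3.5,0,0,0,-8,0.5],[0,0,-2,0,0,0,0.5],[0,0,0,0,0,0,0.5],[0,0,0,0,0,0,0.5],[0,0,0,0,0,0,0.5]]'
python3 - <<'E'
from bench import robot,imaging
import cv2,pickle
p=imaging.camera_params("wrist"); a=imaging.snapshot("wrist")[:,:,::-1]
cv2.imwrite("pics/w4.png", a); pickle.dump(p,open("w4.pkl","wb"))
E
```

```text
time: 9.6
tool_pos: [0.6157, -0.047, 0.3507]
ee_rot: [3.141, -0.002, -0.059]
wrist_force: [-0.1, 0.1, 0.2]
width: 0.0473
finger_force: 0.0
```

View pics/w4.png

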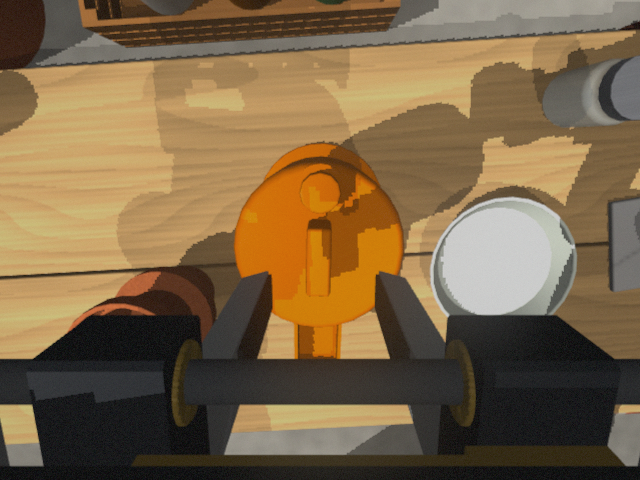

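The wrist view shows the bar centred between the fingers at about (319,262), the button at (320,190), and the dish rim centred near (503,258).

```bash
python3 - <<'E'
from cam import *; import pickle
from bench import robot
p=pickle.load(open("w4.pkl","rb"))
for nm,uv,z in[("bar near",(318,296),.295),("bar far",(319,229),.295),("bar farlow",(319,220),.295),("button",(320,190),.285),("dish",(503.5,258),.115),("hopL",(235,240),.265),("hopR",(404,240),.265)]: print(nm,onz("w",uv,z,p).round(4))
o=robot.get_obs();print(o["tool_pos"],o["ee_rot"])
E
```

```text
bar near [ 0.5964 -0.043   0.295 ]
bar far [ 0.6359 -0.046   0.295 ]
bar farlow [ 0.6409 -0.0463  0.295 ]
button [ 0.6563 -0.0478  0.285 ]
dish [ 0.5567 -0.2271  0.115 ]
hopL [0.6256 0.0082 0.265 ]
hopR [ 0.6192 -0.0987  0.265 ]
[ 0.61569433 -0.04704229  0.35083204] [ 3.14109902e+00 -1.90169586e-03 -5.89783424e-02]
```

```bash
python3 -m pendant '[[0,0.2,-2,0,0,0,0.5],[0,0,-2,0,0,0,0.5],[0,0,-2,0,0,0,0.5],[0,0,-0.8,0,0,0,0.5],[0,0,0,0,0,0,0.5],[0,0,0,0,0,0,0.5],[0,0,0,0,0,0,0.5]]'
```

```text
time: 10.35
tool_pos: [0.6162, -0.0441, 0.2834]
ee_rot: [3.141, -0.003, -0.058]
wrist_force: [0.0, -0.6, 0.1]
width: 0.047
finger_force: 0.0
```

```bash
python3 -m pendant '[[0,0,0,0,0,0,0.2],[0,0,0,0,0,0,0],[0,0,0,0,0,0,0],[0,0,0,0,0,0,0],[0,0,0,0,0,0,0],[0,0,0,0,0,0,0]]'
```

```text
time: 10.95
tool_pos: [0.6156, -0.0442, 0.2815]
ee_rot: [3.141, -0.0, -0.058]
wrist_force: [0.5, -1.2, 0.5]
width: 0.0139
finger_force: 30.0
```

```bash
python3 -m pendant '[[0,0,0,0,0,3,0],[0,0,0,0,0,5,0],[0,0,0,0,0,5,0],[0,0,0,0,0,5,0],[0,0,0,0,0,5,0],[0,0,0,0,0,5,0],[0,0,0,0,0,5,0],[0,0,0,0,0,0,0]]'
python3 -m pendant '[[0,0,0,0,0,5,0],[0,0,0,0,0,5,0],[0,0,0,0,0,5,0],[0,0,0,0,0,5,0],[0,0,0,0,0,5,0],[0,0,0,0,0,5,0],[0,0,0,0,0,5,0],[0,0,0,0,0,4.5,0]]'
python3 -m pendant '[[0,0,0,0,0,0,0],[0,0,0,0,0,0,0],[0,0,0,0,0,0,0],[0,0,0,0,0,0,0]]'
```

```text
time: 11.75
tool_pos: [0.6156, -0.0441, 0.2816]
ee_rot: [3.141, 0.0, 0.518]
wrist_force: [-1.6, -1.0, 0.6]
width: 0.0137
finger_force: 30.0
time: 12.55
tool_pos: [0.6156, -0.0441, 0.2815]
ee_rot: [3.141, 0.0, 1.208]
wrist_force: [0.1, -1.2, 0.8]
width: 0.0136
finger_force: 29.9
time: 12.95
tool_pos: [0.6156, -0.0441, 0.2815]
ee_rot: [3.141, 0.0, 1.206]
wrist_force: [-0.1, -2.9, 0.1]
width: 0.0138
finger_force: 29.9
```

```bash
python3 -m pendant '[[0,0,0,0,0,0,0.3],[0,0,0,0,0,0,0.5],[0,0,0,0,0,0,0.5],[0,0,0,0,0,0,0.5],[0,0,2,0,0,0,0.5],[0,0,3,0,0,0,0.3],[0,0,2,0,0,0,0],[0,0,0,0,0,0,0]]'
python3 -m pendant '[[0,0,0,0,0,0,0],[0,0,0,0,0,0,0],[0,0,0,0,0,0,0]]'
python3 - <<'E'
from bench import robot,imaging
import cv2,pickle
p=imaging.camera_params("wrist"); a=imaging.snapshot("wrist")[:,:,::-1]
cv2.imwrite("pics/w5.png", a); pickle.dump(p,open("w5.pkl","wb"))
E
```

```text
time: 13.75
tool_pos: [0.6165, -0.0438, 0.3556]
ee_rot: [3.134, -0.002, 1.208]
wrist_force: [-0.4, -0.3, 1.0]
width: 0.0267
finger_force: 0.0
time: 14.05
tool_pos: [0.6152, -0.0437, 0.3494]
ee_rot: [-3.138, 0.001, 1.208]
wrist_force: [0.6, -0.1, 0.9]
width: 0.0026
finger_force: 0.0
```

View pics/w5.png

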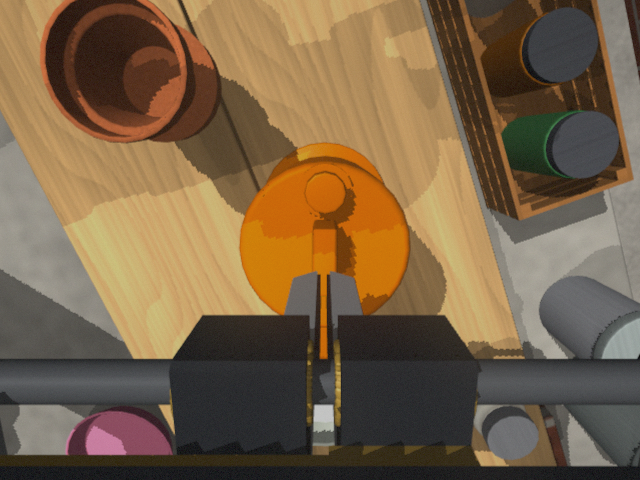

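The wrist view shows the button at (325,190), in line with the bar above the closed fingers. The pots at top left are untouched. I'll use my last picture to check the aim.

```bash
python3 - <<'E'
from cam import *; import pickle
from bench import robot
p=pickle.load(open("w5.pkl","rb"))
print("button",[onz("w",(325,190),z,p).round(4) for z in(.28,.287)])
a=imaging.snapshot("top")[:,:,::-1]; b=imaging.snapshot("scene")[:,:,::-1]
f=lambda i:cv2.resize(i,None,fx=2.2,fy=2.2,interpolation=cv2.INTER_CUBIC)
cv2.imwrite("pics/t6.png",np.vstack([f(a[120:250,300:560]),f(b[215:355,80:340])]))
E
```

```text
button [array([ 0.6309, -0.0079,  0.28  ]), array([ 0.6312, -0.0071,  0.287 ])]
```

View pics/t6.png

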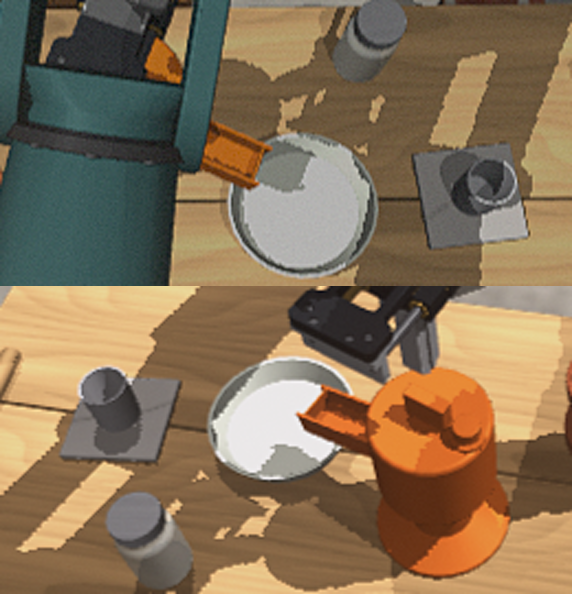

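The top panel shows the dish rim centred at (303,203), unmoved, the spout-tip corners at (271,148) and (258,187), and the cup rim at (491,185) on the tile. In the scene panel the spout corners are at (323,386) and (300,413). Checking the numbers.

```bash
python3 - <<'E'
from cam import *
f=lambda u,v:(300+(u-.6)/2.2,120+(v-.6)/2.2); g=lambda u,v:(80+(u-.6)/2.2,215+(v-286-.6)/2.2)
ax=np.array([.6156,-.0442]); 
print("cup",onz("top",f(491,185),.148),"scene",onz("scene",g(105,387),.148)); 
for h in(.145,.165,.185):
  for e in((264.5,167.5),):
    t=onz("top",f(*e),h)[:2]; d=t-ax; print("top",h,t,np.linalg.norm(d),np.degrees(np.arctan2(*d[::-1]))%360)
  t=onz("scene",g(311,400),h)[:2]; d=t-ax; print("scene",h,t,np.linalg.norm(d),np.degrees(np.arctan2(*d[::-1]))%360)
dt=onz("top",f(303,203.5),.115); ds=onz("scene",g(281.5,418.5),.115)
for d in(dt,ds): print("dish",d,np.degrees(np.arctan2(d[1]-ax[1],d[0]-ax[0]))%360)
E
```

```text
cup [ 0.55379072 -0.4026323   0.148     ] scene [ 0.55682993 -0.39882894  0.148     ]
top 0.145 [ 0.57412663 -0.18616019] 0.14789434302033372 253.71439018111278
scene 0.145 [ 0.53732022 -0.19142745] 0.16674425292882442 242.00074152334264
top 0.165 [ 0.56822587 -0.182826  ] 0.1464973573971561 251.13261899004516
scene 0.165 [ 0.54983746 -0.18417111] 0.15465000613126428 244.83448391545633
top 0.185 [ 0.5623251 -0.1794918] 0.14540318625754367 248.50658421578217
scene 0.185 [ 0.5623547  -0.17691478] 0.14299746267731675 248.1392953208345
dish [ 0.54540648 -0.22797914  0.115     ] 249.09589541361663
dish [ 0.54525203 -0.22544554  0.115     ] 248.7869602822388
```

The aim is good: spout 248.3–249.1°, dish 248.9°. Moving over the button.

```bash
python3 -m pendant '[[0.7,1.8,0,0,0,0,0],[0.7,1.9,0,0,0,0,0],[0,0,0,0,0,0,0],[0,0,-2,0,0,0,0],[0,0,-2,0,0,0,0],[0,0,0,0,0,0,0],[0,0,0,0,0,0,0],[0,0,0,0,0,0,0]]'
```

```text
time: 15.0
tool_pos: [0.6299, -0.0073, 0.3131]
ee_rot: [3.139, -0.0, 1.207]
wrist_force: [0.0, 0.3, -0.1]
width: 0.0007
finger_force: 0.0
```

```bash
python3 -m pendant '[[0,0,-1,0,0,0,0],[0,0,0,0,0,0,0],[0,0,0,0,0,0,0],[0,0,-0.3,0,0,0,0],[0,0,0,0,0,0,0],[0,0,0,0,0,0,0]]'
python3 -m pendant '[[0,0,-0.3,0,0,0,0],[0,0,0,0,0,0,0],[0,0,0,0,0,0,0]]'
```

```text
time: 15.6
tool_pos: [0.6296, -0.0068, 0.2985]
ee_rot: [-3.142, 0.0, 1.208]
wrist_force: [-0.5, -0.3, 0.8]
width: 0.0005
finger_force: 0.0
time: 15.9
tool_pos: [0.6296, -0.0068, 0.2953]
ee_rot: [-3.141, 0.0, 1.208]
wrist_force: [-0.1, -0.4, 0.2]
width: 0.0004
finger_force: 0.0
```

```bash
python3 -m pendant '[[0,0,-0.3,0,0,0,0],[0,0,0,0,0,0,0],[0,0,0,0,0,0,0]]'
python3 -m pendant '[[0,0,-0.3,0,0,0,0],[0,0,0,0,0,0,0],[0,0,0,0,0,0,0]]'
```

```text
time: 16.2
tool_pos: [0.6298, -0.0068, 0.2929]
ee_rot: [3.141, -0.0, 1.208]
wrist_force: [0.3, -0.3, 1.1]
width: 0.0005
finger_force: 0.8
time: 16.5
tool_pos: [0.6298, -0.0068, 0.29]
ee_rot: [3.14, -0.0, 1.208]
wrist_force: [0.4, 0.3, 3.9]
width: 0.0004
finger_force: 1.9
```

```bash
python3 -m pendant '[[0,0,-0.2,0,0,0,0],[0,0,0,0,0,0,0],[0,0,0,0,0,0,0]]'
python3 -m pendant '[[0,0,-0.2,0,0,0,0],[0,0,0,0,0,0,0],[0,0,0,0,0,0,0]]'
```

```text
time: 16.8
tool_pos: [0.6298, -0.0068, 0.2883]
ee_rot: [3.14, -0.0, 1.208]
wrist_force: [-0.5, 0.2, 5.2]
width: 0.0005
finger_force: 2.7
time: 17.1
tool_pos: [0.6298, -0.0068, 0.2881]
ee_rot: [3.138, -0.001, 1.208]
wrist_force: [-1.3, 0.5, 10.0]
width: 0.0004
finger_force: 4.7
```

The button is at its stop: z has stalled and the force has risen to 10 N. Lifting off.

```bash
python3 -m pendant '[[0,0,1,0,0,0,0],[0,0,3,0,0,0,0],[0,0,4,0,0,0,0],[0,0,4,0,0,0,0],[0,0,0,0,0,0,0],[0,0,0,0,0,0,0],[0,0,0,0,0,0,0],[0,0,0,0,0,0,0]]'
python3 - <<'E'
from cam import *
from bench import robot
b=imaging.snapshot("scene")[:,:,::-1]; a=cv2.imread("pics/t6.png")[286:]
c=cv2.resize(b[215:355,80:340],None,fx=2.2,fy=2.2,interpolation=cv2.INTER_CUBIC)
# shift of the cup, dish and spout patches since the last picture
for nm,(x0,y0,x1,y1) in dict(cup=(70,70,150,160),dish=(205,90,280,200),spout=(300,95,370,160),button=(435,110,490,170)).items():
    r=cv2.matchTemplate(c,a[y0:y1,x0:x1],cv2.TM_CCOEFF_NORMED); _,v,_,l=cv2.minMaxLoc(r); print(nm,round(v,3),l[0]-x0,l[1]-y0)
o=robot.get_obs(); print(o["tool_pos"],o["wrist_force"])
E
```

```text
time: 17.9
tool_pos: [0.6294, -0.0068, 0.4027]
ee_rot: [-3.137, 0.001, 1.208]
wrist_force: [-0.4, -0.3, -0.5]
width: 0.0005
finger_force: 0.0
cup 0.888 0 0
dish 0.834 8 7
spout 0.995 0 0
button 0.968 0 0
[ 0.6293828  -0.00678405  0.40301336] [-0.36376689  0.86289973 -0.58439388]
```

```bash
python3 - <<'E'
from cam import *
def box(i):
    h=cv2.cvtColor(i,cv2.COLOR_BGR2HSV); m=((h[...,1]<70)&(h[...,2]>40)).astype(np.uint8)
    n,l,s,c=cv2.connectedComponentsWithStats(m); k=1+np.argmax(s[1:,4]); return s[k]
a=cv2.imread("pics/t6.png")[286:]; b=imaging.snapshot("scene")[:,:,::-1]
c=cv2.resize(b[215:355,80:340],None,fx=2.2,fy=2.2,interpolation=cv2.INTER_CUBIC)
for i in(a,c): print(box(np.ascontiguousarray(i[60:210,195:390])))
E
```

```text
[   12    10   147   127 12261]
[   12    10   147   127 12258]
```

The dish has not moved, so the mismatch was only shadow. Handing in.

```bash
python3 -c "
from bench import robot
print(robot.close_job())"
```

```text
the job is handed in; nothing more can be done
None
```

The job is handed in: the cup stands upright on the tile, the spout points at the middle of the white dish, and the button was pressed fully down and lifted clear; no verdict was printed.

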